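# Release the reel pen's two catches and hold its sprung gate wide open

### The job

Open the low filament-reel pen and hold its gate for a colleague: on the deck above the shut gate, squeeze the catch with the two round posts first, then the catch with the two flat paddles, each until its moving half is fully in. Then take the gate by its upright pull post, swing it out past its detent until it stands about square to its shut position, and finish while still gripping the post and holding the gate wide, because its spring pulls it shut; do not put it back or let go. Leave the reels, tools and other things lying about where they are.

Things in the scene. Friction and masses are not known exactly. Their poses are not given: they have to be found in the camera images.
- pen: low reel pen fixed to the table: open-topped grey tray, 100 mm high. Origin: on the gate's vertical hinge line, at table height. x runs along the shut gate from the hinge to its free end, y outward (the way the gate opens), z up. The tray spans x -70 to 237, y -270 to 0 mm. A deck (y -64 to -10, top at z 100 mm) carries both catches 105 mm apart along x; either may be nearer the hinge
- gate (a joint): angle of the gate, a clear framed panel 233 mm long, z 14 to 95 mm: 0 shut, growing as the free end swings outward (counter-clockwise from above) about the pen's z; stop at 1.7 rad. A spring pulls it shut (2.5 N at the post when square); a detent between 0.4 and 0.8 rad takes 2 to 4 N more; let go beyond it, the gate falls back to 0.9 rad. Pins on its top edge are hooked by the catches and keep it shut until both are in
- gate_grip (a point): grip point on the gate's pull post: an upright black cylinder 18 mm across, free-standing from z 95 to 150 mm, 225 mm along the gate from the hinge and 25 mm outside the gate's plane. The point lies on the post's axis at z 132 mm, 18 mm below its top, and moves with the gate
- catch_round_mid (a point): round-post catch: two upright steel cylinders 16 mm across, tops at z 149 mm, side by side along the pen's x. Fixed point midway between them unsqueezed, z 130 mm, axes as the pen's; outer faces at x -26 and +26 mm. The +x post (away from the hinge) slides 14 mm to -x, the other is fixed: squeezed, they span -26 to +12 mm. 4 N moves it; no spring, it stays where left
- catch_round_base: base plate of the round-post catch, 64 x 44 mm, 4 mm thick, with the fixed post. Origin: centre of its underside on the deck (z 100 mm); axes as the pen's. From the moving post a low hook (5 to 13 mm above the deck) reaches along +y over the gate's top; nothing else stands beside the posts
- catch_round (a joint): travel of the round-post catch's moving post: 0 out, 0.014 m fully squeezed in; it unhooks the gate at about 0.010 m
- catch_flat_mid (a point): flat-paddle catch: two upright steel paddles 8 mm thick (along the pen's x), 34 mm wide (along y), tops at z 140 mm. Fixed point midway between them unsqueezed, z 130 mm, axes as the pen's; outer faces at x -26 and +26 mm. The +x paddle (away from the hinge) slides 14 mm to -x, the other is fixed: squeezed, they span -26 to +12 mm. 4 N moves it; no spring, it stays where left
- catch_flat_base: base plate of the flat-paddle catch, 64 x 44 mm, 4 mm thick, with the fixed paddle and the same low hook on the moving one. Origin: centre of its underside on the deck (z 100 mm); axes as the pen's
- catch_flat (a joint): travel of the flat-paddle catch's moving paddle: 0 out, 0.014 m fully squeezed in; it unhooks the gate at about 0.010 m
- reel_in: filament reel 140 mm across, 50 mm high, lying in the pen; leave alone. Origin: centre of its underside
- bracket: printed L bracket 60 x 35 x 40 mm in the pen; leave alone. Origin: centre of its underside
- pot: small lidded jar 48 mm across, 50 mm high, on the table beyond the gate's free end; leave alone. Origin: centre of its underside
- caliper: caliper 170 mm long, 9 mm thick, lying on the table beside the pen's far end; leave alone. Origin: middle of its beam's underside
- scraper: scraper 200 mm long lying on the table to the left; leave alone. Origin: under its middle
- driver: screwdriver 170 mm long lying on the table to the left; leave alone. Origin: under its middle
- reel_out: filament reel 140 mm across, 50 mm high, lying on the table at the left; leave alone. Origin: centre of its underside

How it is judged:
By the outcome, as a careful person would: the job done as asked, in the order asked, and still so for the second after the job is handed in, while the arm keeps its last pose, push and grip.
It also fails if it takes over 59 s, if anything falls off the work surface, if the arm or the gripper's body presses on something with over 40 N, if the wrist force passes 120 N, or if a joint passes its speed limit or range.

### The arm

A 6-joint arm with a two-finger parallel gripper is mounted at the origin on the work surface. World frame = base frame: x ahead of the robot, y to its left, z up, the work surface at z = 0. Lengths are in m, angles in degrees, forces in N, time in s.
With the tool pointing down it reaches from about 0.275 to 0.825 m from the base axis. Payload 4.9 kg.
Tool frame: the origin (TCP) lies on the mounting face of the last link; the fingertips stand 173 mm ahead of it and the grasp point (between the pads) lies 155 mm ahead of it; z points along the fingers, y is the line along which they close (so a half turn about z gives the same grasp; the last joint's range is limited). The gripper opens to 85 mm and grips with 20 to 120 N. Pads are 22 mm wide; open, the fingers measure 114 mm over their backs; the gripper's body (76 mm by 85 mm) begins 54 mm behind the grasp point. The pads swing forward as they close: fully open they stand 13 mm farther back than shut.
Start: joints at [-77.934, 18.69, -11.035, 60.275, 0, 82.311], TCP at [0.186, -0.518, 0.405] pointing down, gripper open.
Joint ranges: [-152.03, 152.03], [-55.5, 102.48], [-74.3, 77.21], [-110.64, 120.58], [-84.22, 78.4], [-180, 180]. Speed limits (degrees/s): [147.25, 147.25, 180, 180, 180, 180].

### API

Orientations are given as a 3x3 rotation matrix whose columns are the frame's x, y, z axes.
In Python, from plant import bot gives the robot as it stands. The module is installed in compiled form; this text tells all that it offers.
- The arm moves only by the tool jog_arm, never from a script. Its argument "rows" is a list of rows, each an object with "translation": the shift along the tool's x, y, z in units of 30 mm (1.0 is 30 mm), a list of three; "spin": the turn about the tool's z in units of 5 degrees (1.0 is 5 degrees); "hand": the opening, from -1 (shut) to 1 (fully open). A call has 1 to 5 rows; each row is the pose to reach, as a shift and turn from the pose commanded when the call began, along the tool's axes at that moment; what a row does not reach only later rows make up. A row lasts 1/10 s, in which the tool goes at most 50 mm and 8.59 degrees, less where a joint would pass 70% of its speed; a pose out of reach is approached as far as the arm can. A call with a gripper value outside its range is refused whole. The fingers move at their own pace and stop on an object; "grip_force" is the grip in N (left out, the last holds). Time passes only in rows, so rows that repeat a pose let the fingers close. It gives the time, the measured TCP pose, the force, the opening and the grip force at its end, in the units of the state.
- bot.get_obs(): the state, without advancing time (a new reading comes with each control period).
- bot.read_camera(name): name is "side" or "top"; returns a dict with "frame" (384x512x3 uint8, red, green, blue), "depth" (384x512 float32, m along the optical axis (not along the pixel's ray), 0 where there is no reading), "fx", "fy", "cx", "cy" (pixels), "pose" (4x4, takes a point from camera to world coordinates). Camera axes: x right, y up, looking along -z (the intrinsics and any distortion apply to the point x, -y, -z); pixel columns grow to the right and rows downward; lengths in m; the calibration is good to about 2 mm. A picture is of the moment at which its call begins.
- bot.job_done(): hands the job in; it is judged then, once.
The state is a dict: "time_s": time; "joint_positions": joint angles; "joint_vel": joint speeds; "joint_torque": joint torques, N m; "tool_pos": TCP position; "ee_rot": TCP orientation; "force": force on the tool from outside, world axes, zero at the start; "wrist_torque": the same for the moment, N m; "finger_gap": opening from 0.0 (shut) to 1.0 (fully open); "finger_force": force on a finger pad.
Only numpy, scipy, OpenCV 4.12 (cv2) and the standard library are available. Lean on these libraries where they do the work, as an engineer would, in place of code of your own. Each camera call takes 0.05 s, during which the arm holds its last target. There are 200 camera calls.

## Working session

There is one attempt and no reset: what is moved stays moved. The work goes in short steps, Python scripts to look and compute and a tool call to move; the robot and the scene stay as the last step left them, time stands still between calls to the robot, and variables do not carry over. Pictures are saved under pics/ and viewed, at most 10 in all, crops included, and the job is handed in when it is done.

Besides the shell and the picture viewer there is one more tool, called after "Call:" in YAML: its name, and indented under it one key for each argument. jog_arm: Moves the arm, as the interface text tells. Its arguments: {"type":"object","properties":{"rows":{"type":"array"},"grip_force":{"type":"number"}},"required":["rows"]}

```bash
mkdir -p pics; ls
python3 - <<'E'
from plant import bot
import cv2,numpy as np
for n in("side","top"):
    c=bot.read_camera(n); cv2.imwrite(f"pics/{n}0.png",c["frame"][:,:,::-1]); np.savez(f"{n}0.npz",**c)
    print(n,c["fx"],c["fy"],c["cx"],c["cy"],[k for k in c]); print(np.round(c["pose"],4).tolist())
o=bot.get_obs(); print(o)
E
```

```text
pics
side 427.45203787727354 427.45203787727354 252.783732113319 196.20869977067463 ['frame', 'depth', 'fx', 'fy', 'cx', 'cy', 'pose']
[[0.9978, 0.0518, -0.0418, 0.5167], [-0.0658, 0.6701, -0.7393, -0.7977], [-0.0103, 0.7404, 0.672, 0.9269], [0.0, 0.0, 0.0, 1.0]]
top 448.71058680064215 448.71058680064215 254.44621114721124 189.60687422635377 ['frame', 'depth', 'fx', 'fy', 'cx', 'cy', 'pose']
[[0.0115, 0.9909, -0.1338, 0.4177], [-0.9999, 0.0109, -0.0053, 0.1103], [-0.0038, 0.1338, 0.991, 1.3466], [0.0, 0.0, 0.0, 1.0]]
{'time_s': 0.1, 'joint_positions': array([-7.79325547e+01,  1.87267763e+01, -1.10856248e+01,  6.02767849e+01,
       -1.24867521e-03,  8.23100888e+01]), 'joint_vel': array([-0.03305897, -0.17573777,  0.16987092,  0.07391135,  0.01221255,
       -0.04424209]), 'joint_torque': array([ 1.33875681e-03, -4.44239902e+01,  2.63037658e+01,  7.82610965e-03,
       -5.74013438e-05,  1.56569405e-05]), 'tool_pos': array([ 0.1858661 , -0.51736422,  0.40399525]), 'ee_rot': array([[ 9.41132647e-01,  3.38037306e-01, -3.46737141e-04],
       [ 3.38037432e-01, -9.41131442e-01,  1.51763614e-03],
       [ 1.86692408e-04, -1.54550705e-03, -9.99998788e-01]]), 'force': array([-0.54641501,  0.3606645 ,  0.07426965]), 'wrist_torque': array([-0.00651468,  0.00948682, -0.04403317]), 'finger_force': 0.0, 'finger_gap': 0.999489304646839}
```

View pics/side0.png

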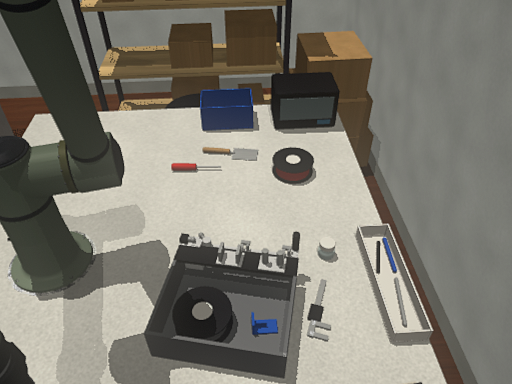

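View pics/top0.png

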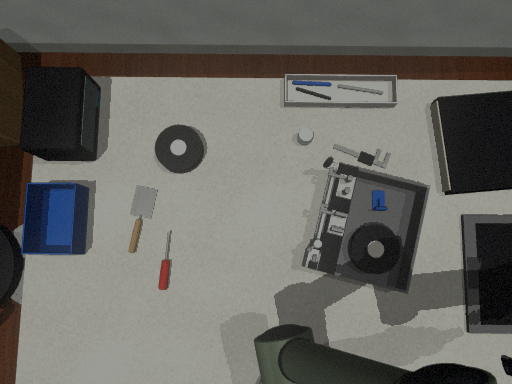

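The side view shows the pen with its gate row at (180–300, 235–270), and the black pull post at about (296, 240). In the top view the post is at (329, 162), the hinge end is near (310, 265), and the gate faces left (+y). Next I'll use depth and enlarged crops to find the details.

```bash
cat > h.py <<'E'
import numpy as np,cv2
def cloud(c):
    d=c["depth"]; v,u=np.mgrid[:d.shape[0],:d.shape[1]]
    p=np.stack([(u-c["cx"])/c["fx"]*d,-(v-c["cy"])/c["fy"]*d,-d],-1)
    P=np.array(c["pose"]); w=p@P[:3,:3].T+P[:3,3]; w[d==0]=np.nan; return w
def proj(c,w):
    P=np.linalg.inv(c["pose"]); q=np.atleast_2d(w)@P[:3,:3].T+P[:3,3]
    return np.stack([c["cx"]+c["fx"]*q[:,0]/-q[:,2],c["cy"]+c["fy"]*q[:,1]/q[:,2]],-1)
def ray(c,uv,z):
    d=np.array([(uv[0]-c["cx"])/c["fx"],-(uv[1]-c["cy"])/c["fy"],-1]); P=np.array(c["pose"]); d=P[:3,:3]@d
    return P[:3,3]+d*(z-P[2,3])/d[2]
E
python3 - <<'E'
from h import *
t=dict(np.load("top0.npz")); s=dict(np.load("side0.npz"))
a=cv2.resize(t["frame"][145:285,290:440],None,fx=4,fy=4,interpolation=2)[:,:,::-1]
b=cv2.resize(s["frame"][222:282,165:315],None,fx=5,fy=5,interpolation=2)[:,:,::-1]
cv2.imwrite("pics/tc.png",a);cv2.imwrite("pics/sc.png",b)
w=cloud(t); z=w[...,2]
roi=np.zeros(z.shape,bool); roi[150:300,295:435]=1
m=roi&(abs(z-.1)<.006); pts=w[m][:,:2].astype(np.float32)
print(m.sum(), np.median(z[m]))
k=cv2.connectedComponentsWithStats(m.astype(np.uint8))
i=1+np.argmax(k[2][1:,4]); q=w[k[1]==i][:,:2].astype(np.float32)
r=cv2.minAreaRect(q); print(r, cv2.boxPoints(r).round(4).tolist(), k[2][i])
for lab,lo,hi in(("h>.125",.125,.16),):
    mm=(roi&(z>lo)&(z<hi)).astype(np.uint8); K=cv2.connectedComponentsWithStats(mm)
    for j in range(1,K[0]):
        g=w[K[1]==j]; print(K[2][j].tolist(),g.mean(0).round(4),np.nanmax(g[:,2]).round(4))
ws=cloud(s); zs=ws[...,2]; mm=((zs>.125)&(zs<.16)); mm[:222]=0;mm[282:]=0;mm[:,:165]=0;mm[:,315:]=0
K=cv2.connectedComponentsWithStats(mm.astype(np.uint8))
for j in range(1,K[0]):
    g=ws[K[1]==j]; print("side",K[2][j].tolist(),g.mean(0).round(4),np.nanmax(g[:,2]).round(4))
E
```

```text
2838 0.09975763198665744
((0.48967444896698, -0.1992761194705963), (0.289237380027771, 0.30760717391967773), 76.215087890625) [[0.3057999908924103, -0.30309998989105225], [0.6046000123023987, -0.3763999938964844], [0.6735000014305115, -0.09549999982118607], [0.3747999966144562, -0.022199999541044235]] [ 305  163  125  131 2715]
[325, 157, 8, 9, 47] [ 0.6607 -0.0847  0.1466] 0.1559
[346, 175, 7, 7, 38] [ 0.6145 -0.1395  0.1442] 0.1531
[343, 188, 7, 6, 36] [ 0.5802 -0.1308  0.1457] 0.1541
[334, 212, 14, 6, 46] [ 0.5166 -0.1166  0.1386] 0.1474
[331, 227, 13, 6, 43] [ 0.4752 -0.1058  0.1391] 0.1476
side [292, 232, 8, 12, 76] [ 0.6611 -0.0912  0.1412] 0.1525
side [218, 242, 6, 15, 61] [ 0.4751 -0.1116  0.1365] 0.1426
side [235, 244, 6, 15, 58] [ 0.5165 -0.1226  0.1364] 0.1428
side [262, 248, 6, 11, 59] [ 0.5801 -0.1378  0.1416] 0.1525
side [276, 250, 7, 12, 65] [ 0.6146 -0.1464  0.1409] 0.1512
```

View pics/tc.png

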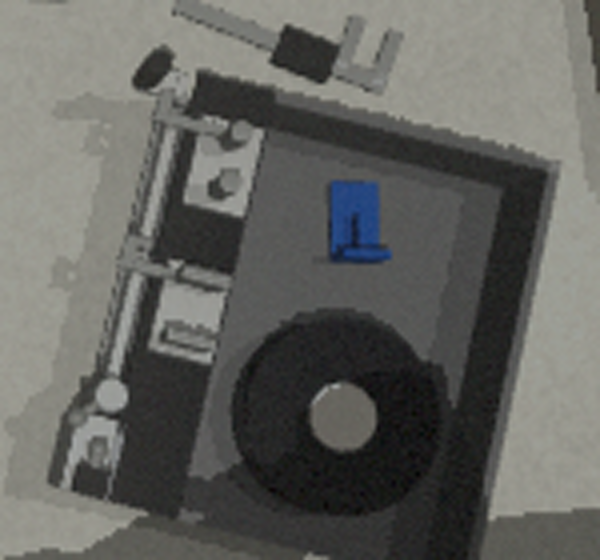

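View pics/sc.png

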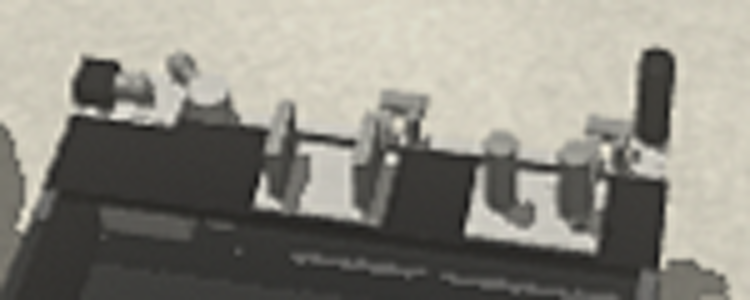

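Top crop: the round catch (two cylinders) is at crop (230, 135–185), at the free end. The flat catch is at crop (190, 270–335), nearer the hinge, and the pull post is at (155, 68). The side crop agrees: paddles at (280–370, 140), round posts at (500–580, 150), pull post at (655, 80).

Averaging the two views:

| Item | Position (m) |
|---|---|
| Round catch mid | (0.597, -0.139) |
| Flat catch mid | (0.496, -0.114) |
| Pull post | (0.661, -0.088) |

The pen yaw is -13.8°, and the catch spacing comes to 104.5 mm against the stated 105. I'll move out now.

Call:
jog_arm:
  rows:
    - {"translation":[1.5,-0.65,0],"spin":0,"hand":1}
    - {"translation":[3.0,-1.3,0],"spin":0,"hand":1}
    - {"translation":[4.5,-1.95,0],"spin":0,"hand":1}
    - {"translation":[6,-2.6,0],"spin":0,"hand":1}
    - {"translation":[7.4,-3.2,0],"spin":0,"hand":1}
  grip_force: 20

```text
time_s: 0.6
tool_pos: [0.3635, -0.3505, 0.4044]
ee_rot: [[0.941, 0.338, -0.0], [0.338, -0.941, 0.001], [-0.0, -0.001, -1.0]]
force: [0.4, -0.5, 0.5]
finger_gap: 0.999
finger_force: 0.0
```

Call:
jog_arm:
  rows:
    - {"translation":[1.5,-0.65,0],"spin":0,"hand":1}
    - {"translation":[3.0,-1.3,0],"spin":0,"hand":1}
    - {"translation":[4.5,-1.95,0],"spin":0,"hand":1}
    - {"translation":[6,-2.6,0],"spin":0,"hand":1}
    - {"translation":[7.4,-3.2,0],"spin":0,"hand":1}

```text
time_s: 1.1
tool_pos: [0.5401, -0.1849, 0.4043]
ee_rot: [[0.941, 0.339, -0.0], [0.339, -0.941, 0.0], [-0.0, -0.0, -1.0]]
force: [0.2, -1.1, 0.1]
finger_gap: 1.002
finger_force: 0.0
```

Call:
jog_arm:
  rows:
    - {"translation":[1,-0.5,0],"spin":-1.6,"hand":1}
    - {"translation":[2.2,-1,0],"spin":-3.2,"hand":1}
    - {"translation":[2.2,-1,0],"spin":-4.8,"hand":1}
    - {"translation":[2.2,-1,0],"spin":-6.4,"hand":1}
    - {"translation":[2.2,-1,0],"spin":-8,"hand":1}

```text
time_s: 1.6
tool_pos: [0.591, -0.1357, 0.4039]
ee_rot: [[0.498, 0.867, -0.001], [0.867, -0.498, 0.0], [-0.0, -0.001, -1.0]]
force: [0.1, 0.1, -0.0]
finger_gap: 1.004
finger_force: 0.0
```

Call:
jog_arm:
  rows:
    - {"translation":[0,0,0],"spin":-1.6,"hand":1}
    - {"translation":[0,0,0],"spin":-3.3,"hand":1}
    - {"translation":[0,0,0],"spin":-3.3,"hand":1}
    - {"translation":[0,0,0],"spin":-3.3,"hand":1}

```text
time_s: 2.0
tool_pos: [0.5908, -0.1363, 0.4043]
ee_rot: [[0.241, 0.971, -0.001], [0.971, -0.241, 0.0], [0.0, -0.001, -1.0]]
force: [-0.1, -0.4, -0.8]
finger_gap: 0.998
finger_force: 0.0
```

```bash
cat >> h.py <<'E'
def to(x,y,z,yaw):
    from plant import bot
    o=bot.get_obs(); R=o["ee_rot"]; d=R.T@(np.array([x,y,z])-o["tool_pos"])/.03
    cy=np.degrees(np.arctan2(R[1,0],R[0,0])); s=((cy-yaw+180)%360-180)/5
    print("t",round(o["time_s"],2),"pos",o["tool_pos"].round(4),"yaw",cy.round(2),"j",o["joint_positions"].round(0),"F",o["force"].round(1),"gap",round(float(o["finger_gap"]),3),"ff",o["finger_force"])
    print("units",d.round(2),"spin",round(s,2))
E
python3 - <<'E'
from h import *
to(.5906,-.1369,.283,76.2)
from plant import bot
for n in("side","top"):
    c=bot.read_camera(n); cv2.imwrite(f"pics/{n}1.png",c["frame"][:,:,::-1]); np.savez(f"{n}1.npz",**c)
s=c=dict(np.load("side1.npz")); b=cv2.resize(s["frame"][130:290,165:365],None,fx=3.5,fy=3.5,interpolation=2)[:,:,::-1]
cv2.imwrite("pics/s1c.png",b)
E
```

```text
t 2.0 pos [ 0.5908 -0.1363  0.4043] yaw 76.08 j [-20.  25.  -2.  63.   0.  84.] F [-0.1 -0.4 -0.8] gap 0.998 ff 0.0
units [-0.02  0.    4.04] spin -0.02
```

Call:
jog_arm:
  rows:
    - {"translation":[0,0,1.2],"spin":0,"hand":1}
    - {"translation":[0,0,2.4],"spin":0,"hand":1}
    - {"translation":[0,0,2.4],"spin":0,"hand":1}

```text
time_s: 2.4
tool_pos: [0.5888, -0.1356, 0.328]
ee_rot: [[0.239, 0.971, -0.009], [0.971, -0.239, 0.003], [0.001, -0.009, -1.0]]
force: [-1.1, -0.1, -0.2]
finger_gap: 0.998
finger_force: 0.0
```

Run:
```python
from h import *
to(.5906,-.1369,.283,76.2)
from plant import bot
s=bot.read_camera("side"); b=cv2.resize(s["frame"][150:290,165:365],None,fx=3.5,fy=3.5,interpolation=2)[:,:,::-1]
cv2.imwrite("pics/s2c.png",b)
```

```text
t 2.4 pos [ 0.5888 -0.1356  0.328 ] yaw 76.17 j [-20.  28.  -9.  54.  -0.  84.] F [-1.1 -0.1 -0.2] gap 0.998 ff 0.0
units [-0.03  0.08  1.5 ] spin -0.01
```

View pics/s2c.png

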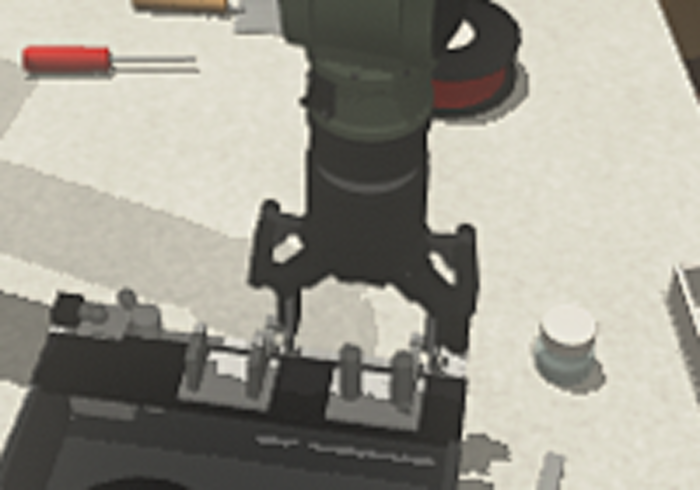

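The crop shows the fingers at x≈297 and x≈430, straddling the round posts (350 and 403) and offset slightly toward the hinge as planned. I'll lower and squeeze.

Call:
jog_arm:
  rows:
    - {"translation":[0,0.05,0.8],"spin":0,"hand":1}
    - {"translation":[0,0.05,1.5],"spin":0,"hand":1}
    - {"translation":[0,0.05,1.5],"spin":0,"hand":1}

```text
time_s: 2.75
tool_pos: [0.592, -0.1366, 0.2872]
ee_rot: [[0.238, 0.971, -0.002], [0.971, -0.238, 0.001], [0.0, -0.002, -1.0]]
force: [-0.7, 0.2, -0.5]
finger_gap: 1.003
finger_force: 0.0
```

Call:
jog_arm:
  rows:
    - {"translation":[0,0,0],"spin":0,"hand":-1}
    - {"translation":[0,0,0],"spin":0,"hand":-1}
    - {"translation":[0,0,0],"spin":0,"hand":-1}
    - {"translation":[0,0,0],"spin":0,"hand":-1}
    - {"translation":[0,0,0],"spin":0,"hand":-1}

```text
time_s: 3.25
tool_pos: [0.5912, -0.1365, 0.29]
ee_rot: [[0.238, 0.971, -0.002], [0.971, -0.238, -0.001], [-0.001, -0.002, -1.0]]
force: [-8.0, 1.7, 12.9]
finger_gap: 0.435
finger_force: 21.1
```

Call:
jog_arm:
  rows:
    - {"translation":[0,0,0],"spin":0,"hand":-1}
    - {"translation":[0,0,0],"spin":0,"hand":-1}
    - {"translation":[0,0,0],"spin":0,"hand":-1}

```text
time_s: 3.55
tool_pos: [0.5912, -0.1365, 0.2901]
ee_rot: [[0.238, 0.971, -0.002], [0.971, -0.238, -0.001], [-0.001, -0.001, -1.0]]
force: [-8.5, 1.6, 12.4]
finger_gap: 0.432
finger_force: 21.0
```

Call:
jog_arm:
  rows:
    - {"translation":[0,0,0],"spin":0,"hand":1}
    - {"translation":[0,0,0],"spin":0,"hand":1}
    - {"translation":[0,0,0],"spin":0,"hand":1}
    - {"translation":[0,0,0],"spin":0,"hand":1}
    - {"translation":[0,0,0],"spin":0,"hand":1}

```text
time_s: 4.05
tool_pos: [0.5924, -0.1367, 0.2876]
ee_rot: [[0.238, 0.971, -0.0], [0.971, -0.238, 0.0], [0.0, -0.0, -1.0]]
force: [-0.2, 0.7, -0.7]
finger_gap: 1.001
finger_force: 0.0
```

Call:
jog_arm:
  rows:
    - {"translation":[0,0,-1],"spin":0,"hand":1}
    - {"translation":[0,0,-2],"spin":0,"hand":1}
    - {"translation":[0,-1,-2],"spin":0,"hand":1}
    - {"translation":[0,-2.2,-2],"spin":0,"hand":1}
    - {"translation":[0,-3.5,-2],"spin":0,"hand":1}

```text
time_s: 4.55
tool_pos: [0.4896, -0.1116, 0.3477]
ee_rot: [[0.238, 0.971, 0.001], [0.971, -0.238, -0.0], [-0.0, 0.001, -1.0]]
force: [-0.2, -0.1, -0.1]
finger_gap: 1.001
finger_force: 0.0
```

```bash
cat >> h.py <<'E'
def tall(lo=.125,hi=.16):
    from plant import bot
    s=bot.read_camera("side"); ws=cloud(s); zs=ws[...,2]; mm=(zs>lo)&(zs<hi); mm[:222]=0;mm[290:]=0;mm[:,:165]=0;mm[:,320:]=0
    K=cv2.connectedComponentsWithStats(mm.astype(np.uint8))
    ex=np.array([.971,-.2385]); ey=np.array([.2385,.971])
    for j in range(1,K[0]):
        if K[2][j,4]>15:
            g=ws[K[1]==j]; q=g.mean(0)[:2]-[.4382,-.0574]; print(K[2][j].tolist(),g.mean(0).round(4),"pen",(q@ex).round(4),(q@ey).round(4))
    return s
E
python3 - <<'E'
from h import *
to(.489,-.1125,.290,76.2)
s=tall(); b=cv2.resize(s["frame"][150:290,165:365],None,fx=3.5,fy=3.5,interpolation=2)[:,:,::-1]
cv2.imwrite("pics/s3c.png",b)
E
```

```text
t 4.55 pos [ 0.4896 -0.1116  0.3477] yaw 76.26 j [-21.  16. -23.  50.  -0.  82.] F [-0.2 -0.1 -0.1] gap 1.001 ff 0.0
units [-0.03 -0.01  1.92] spin 0.01
[292, 232, 8, 12, 77] [ 0.6611 -0.0912  0.1411] pen 0.2245 0.0203
[218, 242, 6, 14, 57] [ 0.4752 -0.1107  0.1367] pen 0.0486 -0.0429
[235, 244, 6, 15, 58] [ 0.5163 -0.1227  0.1365] pen 0.0914 -0.0448
[262, 248, 6, 12, 61] [ 0.5801 -0.1379  0.1411] pen 0.157 -0.0443
[271, 250, 6, 12, 62] [ 0.601  -0.1436  0.1403] pen 0.1787 -0.0449
```

View pics/s3c.png

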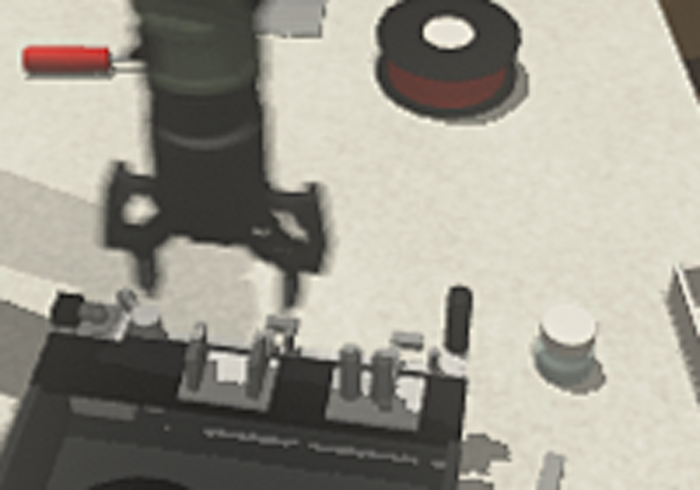

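The round posts are now 21.7 mm apart (22 expected), so that catch is fully in. The crop shows the fingers at x≈150 and x≈290 around the paddles (195 and 258). I'll lower and squeeze the flat catch.

Call:
jog_arm:
  rows:
    - {"translation":[0,0,0.7],"spin":0,"hand":1}
    - {"translation":[0,0,1.4],"spin":0,"hand":1}
    - {"translation":[0,0,2],"spin":0,"hand":1}
    - {"translation":[0,0,2],"spin":0,"hand":1}

```text
time_s: 5.0
tool_pos: [0.4893, -0.1114, 0.2856]
ee_rot: [[0.238, 0.971, -0.004], [0.971, -0.238, 0.002], [0.001, -0.004, -1.0]]
force: [-0.3, 0.2, -0.5]
finger_gap: 1.005
finger_force: 0.0
```

Call:
jog_arm:
  rows:
    - {"translation":[0,0,0],"spin":0,"hand":-1}
    - {"translation":[0,0,0],"spin":0,"hand":-1}
    - {"translation":[0,0,0],"spin":0,"hand":-1}
    - {"translation":[0,0,0],"spin":0,"hand":-1}
    - {"translation":[0,0,0],"spin":0,"hand":-1}

```text
time_s: 5.5
tool_pos: [0.4892, -0.1115, 0.2892]
ee_rot: [[0.238, 0.971, -0.002], [0.971, -0.238, -0.0], [-0.001, -0.002, -1.0]]
force: [-7.6, 1.5, 14.0]
finger_gap: 0.442
finger_force: 21.9
```

Call:
jog_arm:
  rows:
    - {"translation":[0,0,0],"spin":0,"hand":-1}
    - {"translation":[0,0,0],"spin":0,"hand":-1}
    - {"translation":[0,0,0],"spin":0,"hand":-1}

```text
time_s: 5.8
tool_pos: [0.4892, -0.1115, 0.2892]
ee_rot: [[0.238, 0.971, -0.002], [0.971, -0.238, -0.001], [-0.001, -0.002, -1.0]]
force: [-8.1, 1.8, 13.1]
finger_gap: 0.435
finger_force: 21.8
```

Call:
jog_arm:
  rows:
    - {"translation":[0,0,0],"spin":0,"hand":1}
    - {"translation":[0,0,0],"spin":0,"hand":1}
    - {"translation":[0,0,0],"spin":0,"hand":1}
    - {"translation":[0,0,0],"spin":0,"hand":1}
    - {"translation":[0,0,0],"spin":0,"hand":1}

```text
time_s: 6.3
tool_pos: [0.4904, -0.1118, 0.2876]
ee_rot: [[0.238, 0.971, -0.0], [0.971, -0.238, 0.0], [0.0, -0.0, -1.0]]
force: [-0.3, 0.5, 0.3]
finger_gap: 1.002
finger_force: 0.0
```

Call:
jog_arm:
  rows:
    - {"translation":[0,0,-1],"spin":0,"hand":1}
    - {"translation":[0,0,-2.4],"spin":0,"hand":1}
    - {"translation":[0,0,-2.4],"spin":0,"hand":1}

```text
time_s: 6.6
tool_pos: [0.4922, -0.1124, 0.3645]
ee_rot: [[0.238, 0.971, 0.008], [0.971, -0.237, -0.003], [-0.001, 0.008, -1.0]]
force: [0.8, 0.4, 0.3]
finger_gap: 0.999
finger_force: 0.0
```

Run:
```python
from h import *
to(.662,-.0875,.360,166.2)
tall()
```

```text
t 6.6 pos [ 0.4922 -0.1124  0.3645] yaw 76.26 j [-21.  16. -22.  52.   0.  82.] F [0.8 0.4 0.3] gap 0.999 ff 0.0
units [2.15 5.3  0.19] spin -17.99
[292, 232, 8, 11, 78] [ 0.6611 -0.0915  0.1412] pen 0.2246 0.0201
[218, 242, 6, 15, 59] [ 0.4749 -0.1112  0.1362] pen 0.0485 -0.0435
[230, 244, 6, 15, 60] [ 0.504  -0.1184  0.1359] pen 0.0784 -0.0436
[262, 248, 6, 11, 60] [ 0.5802 -0.1379  0.1416] pen 0.1571 -0.0443
[271, 250, 6, 11, 57] [ 0.6009 -0.1433  0.1413] pen 0.1785 -0.0446
```

The paddles are now 29.9 mm apart (30 expected), so both catches are fully in. Next I'll go above the pull post, turning so the fingers close across the gate plane.

Call:
jog_arm:
  rows:
    - {"translation":[0.55,1.35,0],"spin":-1.6,"hand":1}
    - {"translation":[1.1,2.7,0],"spin":-3.2,"hand":1}
    - {"translation":[1.6,4.0,0],"spin":-4.8,"hand":1}
    - {"translation":[2.1,5.25,0],"spin":-6.4,"hand":1}
    - {"translation":[2.1,5.25,0],"spin":-8,"hand":1}

```text
time_s: 7.15
tool_pos: [0.6619, -0.0872, 0.3566]
ee_rot: [[-0.449, 0.893, -0.0], [0.893, 0.449, 0.001], [0.001, 0.0, -1.0]]
force: [-0.1, 0.3, -0.6]
finger_gap: 1.002
finger_force: 0.0
```

Call:
jog_arm:
  rows:
    - {"translation":[0,0,0],"spin":-1.7,"hand":1}
    - {"translation":[0,0,0],"spin":-3.4,"hand":1}
    - {"translation":[0,0,0],"spin":-5,"hand":1}
    - {"translation":[0,0,0],"spin":-6.6,"hand":1}
    - {"translation":[0,0,0],"spin":-8.2,"hand":1}

```text
time_s: 7.65
tool_pos: [0.658, -0.0879, 0.3579]
ee_rot: [[-0.924, 0.381, -0.002], [0.381, 0.924, 0.001], [0.002, -0.0, -1.0]]
force: [0.7, -0.7, -1.2]
finger_gap: 1.004
finger_force: 0.0
```

Call:
jog_arm:
  rows:
    - {"translation":[0,0,0],"spin":-1.6,"hand":1}
    - {"translation":[0,0,0],"spin":-1.6,"hand":1}
    - {"translation":[0,0,0],"spin":-1.6,"hand":1}

```text
time_s: 7.95
tool_pos: [0.6581, -0.0879, 0.3586]
ee_rot: [[-0.966, 0.257, -0.002], [0.257, 0.966, 0.0], [0.002, -0.0, -1.0]]
force: [0.6, -0.5, -0.7]
finger_gap: 0.998
finger_force: 0.0
```

Run:
```python
from h import *
to(.661,-.088,.290,166.2)
```

```text
t 7.95 pos [ 0.6581 -0.0879  0.3586] yaw 165.09 j [-14.  33.   4.  62.   0.   1.] F [ 0.6 -0.5 -0.7] gap 0.998 ff 0.0
units [-0.1   0.02  2.29] spin -0.22
```

Call:
jog_arm:
  rows:
    - {"translation":[-0.1,0,0.8],"spin":-0.2,"hand":1}
    - {"translation":[-0.1,0,1.6],"spin":-0.2,"hand":1}
    - {"translation":[-0.1,0,2.3],"spin":-0.2,"hand":1}
    - {"translation":[-0.1,0,2.3],"spin":-0.2,"hand":1}

```text
time_s: 8.35
tool_pos: [0.6596, -0.0884, 0.2868]
ee_rot: [[-0.971, 0.24, -0.007], [0.24, 0.971, 0.002], [0.007, -0.0, -1.0]]
force: [-0.4, -0.5, -0.7]
finger_gap: 0.999
finger_force: 0.0
```

Run:
```python
from h import *
to(.661,-.088,.289,166.2)
from plant import bot
s=bot.read_camera("side"); b=cv2.resize(s["frame"][150:290,205:365],None,fx=4,fy=4,interpolation=2)[:,:,::-1]
cv2.imwrite("pics/s4c.png",b)
```

```text
t 8.35 pos [ 0.6596 -0.0884  0.2868] yaw 166.14 j [-14.  36.  -1.  54.  -0.  -0.] F [-0.4 -0.5 -0.7] gap 0.999 ff 0.0
units [-0.04  0.02 -0.07] spin -0.01
```

View pics/s4c.png

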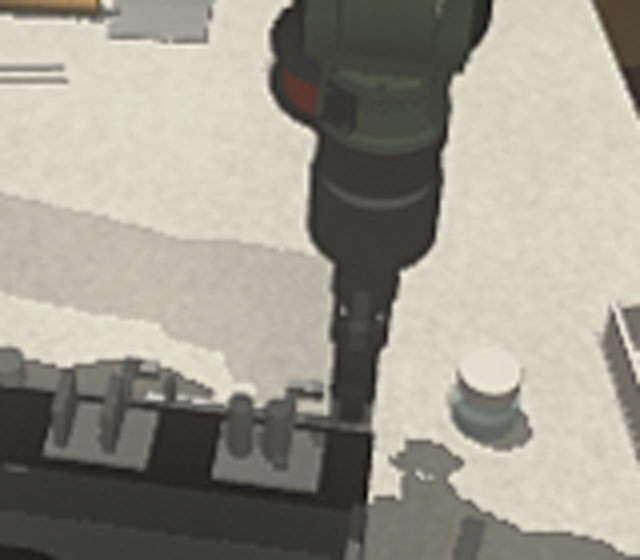

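The crop shows the near finger at (350, 390), directly in line with the hidden pull post and clear of the round posts (278, 430). I'll close on the post.

Call:
jog_arm:
  rows:
    - {"translation":[0,0,0],"spin":0,"hand":-1}
    - {"translation":[0,0,0],"spin":0,"hand":-1}
    - {"translation":[0,0,0],"spin":0,"hand":-1}
    - {"translation":[0,0,0],"spin":0,"hand":-1}
    - {"translation":[0,0,0],"spin":0,"hand":-1}
  grip_force: 50

```text
time_s: 8.9
tool_pos: [0.6618, -0.0872, 0.2918]
ee_rot: [[-0.972, 0.236, 0.003], [0.236, 0.972, 0.005], [-0.002, 0.006, -1.0]]
force: [1.6, 6.1, 1.7]
finger_gap: 0.195
finger_force: 48.7
```

Call:
jog_arm:
  rows:
    - {"translation":[0,0,0],"spin":0,"hand":-1}
    - {"translation":[0,0,0],"spin":0,"hand":-1}
    - {"translation":[0,0,0],"spin":0,"hand":-1}

```text
time_s: 9.2
tool_pos: [0.6618, -0.087, 0.2918]
ee_rot: [[-0.972, 0.236, 0.003], [0.236, 0.972, 0.004], [-0.002, 0.005, -1.0]]
force: [-0.0, 6.7, 3.1]
finger_gap: 0.194
finger_force: 48.7
```

```bash
cat >> h.py <<'E'
def gate(step=16):
    from plant import bot
    o=bot.get_obs(); H=np.array([.4382,-.0574]); p=o["tool_pos"][:2]
    a0=np.arctan2(.025,.225)-np.radians(13.8); q=p-H
    print("r",np.hypot(*q).round(4),"gate deg",np.degrees(np.arctan2(q[1],q[0])-a0).round(1))
    R=o["ee_rot"]
    for k in range(1,6):
        t=np.radians(step*k/5); M=np.array([[np.cos(t),-np.sin(t)],[np.sin(t),np.cos(t)]])
        d=M@q-q; print((R.T@np.r_[d,0]/.03).round(2), "spin",-step*k/25)
E
python3 - <<'E'
from h import *
to(.661,-.088,.289,166.2); gate(25)
E
```

```text
t 9.2 pos [ 0.6618 -0.087   0.2918] yaw 166.35 j [-14.  36.  -1.  54.   0.  -0.] F [-0.   6.7  3.1] gap 0.194 ff 48.72933268547058
units [ 0.02 -0.04  0.09] spin 0.03
r 0.2255 gate deg -0.1
[0.1  0.65 0.  ] spin -1.0
[0.25 1.29 0.01] spin -2.0
[0.46 1.91 0.01] spin -3.0
[0.72 2.51 0.01] spin -4.0
[1.04 3.08 0.01] spin -5.0
```

The grip is firm, and the radius is 225.5 mm against 226 expected. I'll swing along the arc.

Call:
jog_arm:
  rows:
    - {"translation":[0.1,0.65,0],"spin":-1,"hand":-1}
    - {"translation":[0.25,1.3,0],"spin":-2,"hand":-1}
    - {"translation":[0.45,1.9,0],"spin":-3,"hand":-1}
    - {"translation":[0.7,2.5,0],"spin":-4,"hand":-1}
    - {"translation":[1.05,3.1,0],"spin":-5,"hand":-1}

```text
time_s: 9.7
tool_pos: [0.6536, 0.0097, 0.2918]
ee_rot: [[-0.98, -0.198, 0.003], [-0.198, 0.98, 0.0], [-0.003, -0.0, -1.0]]
force: [2.6, 0.3, 1.1]
finger_gap: 0.194
finger_force: 48.8
```

Run:
```python
from h import *
to(.661,-.088,.289,190); gate(25)
```

```text
t 9.7 pos [0.6536 0.0097 0.2918] yaw -168.58 j [ -6.  34.  -3.  52.   0. -17.] F [2.6 0.3 1.1] gap 0.194 ff 48.75217616558075
units [ 0.4  -3.24  0.09] spin 0.28
r 0.2256 gate deg 24.8
[ 0.1   0.65 -0.  ] spin -1.0
[ 0.25  1.29 -0.  ] spin -2.0
[ 0.45  1.91 -0.  ] spin -3.0
[ 0.72  2.51 -0.  ] spin -4.0
[ 1.03  3.09 -0.  ] spin -5.0
```

Call:
jog_arm:
  rows:
    - {"translation":[0.1,0.65,0],"spin":-1,"hand":-1}
    - {"translation":[0.25,1.3,0],"spin":-2,"hand":-1}
    - {"translation":[0.45,1.9,0],"spin":-3,"hand":-1}
    - {"translation":[0.7,2.5,0],"spin":-4,"hand":-1}
    - {"translation":[1.05,3.1,0],"spin":-5,"hand":-1}

```text
time_s: 10.2
tool_pos: [0.6049, 0.0949, 0.2918]
ee_rot: [[-0.805, -0.594, 0.005], [-0.594, 0.805, 0.001], [-0.005, -0.002, -1.0]]
force: [4.9, 1.1, -0.3]
finger_gap: 0.196
finger_force: 48.9
```

Run:
```python
from h import *
to(.661,-.088,.289,190); gate(22)
```

```text
t 10.2 pos [0.6049 0.0949 0.2918] yaw -143.58 j [  2.  30. -10.  49.   0. -34.] F [ 4.9  1.1 -0.3] gap 0.196 ff 48.896360993385315
units [ 2.11 -6.02  0.1 ] spin 5.28
r 0.2258 gate deg 49.9
[ 0.08  0.57 -0.  ] spin -0.88
[ 0.21  1.14 -0.  ] spin -1.76
[ 0.38  1.69 -0.01] spin -2.64
[ 0.59  2.23 -0.01] spin -3.52
[ 0.84  2.75 -0.01] spin -4.4
```

Call:
jog_arm:
  rows:
    - {"translation":[0.1,0.55,0],"spin":-0.9,"hand":-1}
    - {"translation":[0.2,1.15,0],"spin":-1.8,"hand":-1}
    - {"translation":[0.4,1.7,0],"spin":-2.6,"hand":-1}
    - {"translation":[0.6,2.25,0],"spin":-3.5,"hand":-1}
    - {"translation":[0.85,2.75,0],"spin":-4.4,"hand":-1}

```text
time_s: 10.7
tool_pos: [0.5351, 0.1468, 0.2918]
ee_rot: [[-0.523, -0.852, 0.004], [-0.852, 0.523, 0.003], [-0.005, -0.002, -1.0]]
force: [4.3, 2.2, 0.8]
finger_gap: 0.193
finger_force: 49.0
```

Run:
```python
from h import *
to(.661,-.088,.289,190); gate(19)
```

```text
t 10.7 pos [0.5351 0.1468 0.2918] yaw -121.54 j [  8.  25. -20.  45.   0. -51.] F [4.3 2.2 0.8] gap 0.193 ff 48.991482853889465
units [ 4.48 -7.67  0.09] spin 9.69
r 0.226 gate deg 72.1
[ 0.07  0.49 -0.  ] spin -0.76
[ 0.17  0.98 -0.  ] spin -1.52
[ 0.31  1.46 -0.  ] spin -2.28
[ 0.47  1.94 -0.01] spin -3.04
[ 0.67  2.39 -0.01] spin -3.8
```

Call:
jog_arm:
  rows:
    - {"translation":[0.05,0.5,0],"spin":-0.8,"hand":-1}
    - {"translation":[0.15,1.0,0],"spin":-1.5,"hand":-1}
    - {"translation":[0.3,1.45,0],"spin":-2.3,"hand":-1}
    - {"translation":[0.45,1.95,0],"spin":-3,"hand":-1}
    - {"translation":[0.65,2.4,0],"spin":-3.8,"hand":-1}

```text
time_s: 11.2
tool_pos: [0.4634, 0.1678, 0.2918]
ee_rot: [[-0.218, -0.976, 0.004], [-0.976, 0.218, 0.003], [-0.003, -0.003, -1.0]]
force: [2.3, 2.6, 2.0]
finger_gap: 0.193
finger_force: 49.1
```

Call:
jog_arm:
  rows:
    - {"translation":[0,0,0],"spin":0,"hand":-1}
    - {"translation":[0,0,0],"spin":0,"hand":-1}
    - {"translation":[0,0,0],"spin":0,"hand":-1}
    - {"translation":[0,0,0],"spin":0,"hand":-1}
    - {"translation":[0,0,0],"spin":0,"hand":-1}

```text
time_s: 11.7
tool_pos: [0.4645, 0.1675, 0.2917]
ee_rot: [[-0.222, -0.975, 0.004], [-0.975, 0.222, 0.003], [-0.004, -0.003, -1.0]]
force: [1.9, 4.8, 3.7]
finger_gap: 0.194
finger_force: 49.4
```

Run:
```python
from h import *
to(.661,-.088,.289,190); gate(2); s=tall()
b=cv2.resize(s["frame"][100:350,150:370],None,fx=2.4,fy=2.4,interpolation=2)[:,:,::-1]
cv2.imwrite("pics/s5c.png",b)
```

```text
t 11.7 pos [0.4645 0.1675 0.2917] yaw -102.82 j [ 11.  19. -29.  42.   0. -66.] F [1.9 4.8 3.7] gap 0.194 ff 49.37657296657562
units [ 6.85 -8.28  0.09] spin 13.44
r 0.2265 gate deg 90.8
[ 0.01  0.05 -0.  ] spin -0.08
[ 0.01  0.1  -0.  ] spin -0.16
[ 0.02  0.16 -0.  ] spin -0.24
[ 0.03  0.21 -0.  ] spin -0.32
[ 0.03  0.26 -0.  ] spin -0.4
[218, 242, 6, 15, 62] [ 0.475  -0.1114  0.1358] pen 0.0486 -0.0436
[230, 244, 6, 15, 60] [ 0.5039 -0.1188  0.136 ] pen 0.0784 -0.044
[262, 248, 6, 12, 61] [ 0.58   -0.1384  0.1418] pen 0.157 -0.0448
[271, 250, 6, 11, 60] [ 0.6011 -0.1433  0.1406] pen 0.1786 -0.0446
```

View pics/s5c.png

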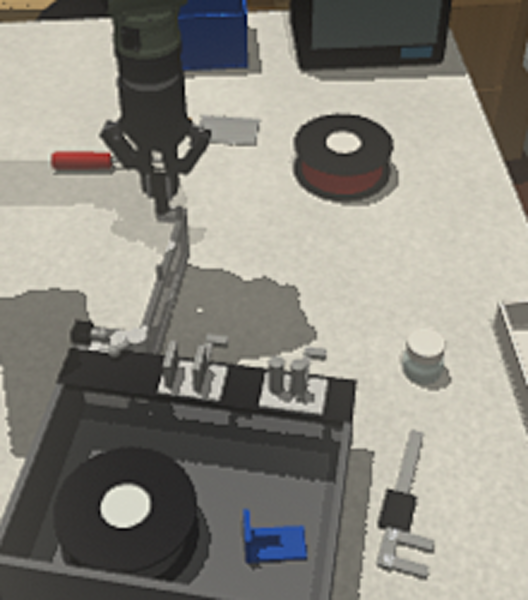

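The picture shows the gate standing out square, from (150, 330) to (185, 215), with its post held in the fingers at (165, 200). Both catches are in, and nothing else has moved. I'll hand it in.

```bash
python3 -c "
from plant import bot
print(bot.job_done())"
```

```text
the job is handed in; nothing more can be done
None
```

The job is handed in at about 12 s of the 59 s: the round-post catch then the flat-paddle catch were squeezed fully in, and the gate stands at about 91° with its post still gripped at about 49 N.

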